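# Load the watch pressure tester and set its lever

## Task

Run the next batch of watches through the pressure tester: vent it by swinging the controller's lever right back to the green mark, swing the orange-tipped hasp well clear of the lid's catch, lift the blue lid until it stands up, and lay every watch that is on the bench, on its grey carrier and dial up, flat on the chamber floor side by side. Then shut the lid, swing the hasp fully back over the catch, and only then set the lever in line with the red pointer. The watches are delicate, so squeeze them with no more than 60 N of grip force, and leave the other things on the bench where they are.

Things in the scene. Friction and masses are not known exactly. Their poses are not given: they have to be found in the camera images.
- chamber: aluminium pressure chamber, fixed, an open-topped box 150 (x) x 228 (y) x 56 mm high, walls 7 mm, floor 5 mm, so inside 136 x 214 mm and 51 mm deep; origin at the centre of its underside, x away from the robot, turned up to 0.15 rad. The lid hinges on its +x rim; the hasp is at its -x face, on the -y side
- chamber_in (a point): centre of the chamber's inner floor, axes as the chamber's
- lid (a joint): angle of the blue lid, 150 x 228 x 8 mm: 0 = shut, grows as it lifts to at most 1.6 rad; it stays where it is left (stiff hinge)
- lid_hinge (a point): point on the lid's hinge axis (the axis lies along the chamber's y), 56 mm above the chamber's underside, 75 mm to +x of its centre
- lid_fin (a point): grip point in the black fin on the lid: the fin is 14 mm thick along the chamber's y, 24 mm along x, and stands 38 mm above the lid's outer face; this point is 12 mm below the fin's top edge, 135 mm from the hinge, and 34 mm above the lid's underside. With the lid up the fin points away from the robot
- hasp (a joint): angle of the hasp, a steel strap that swings level on an upright pin at the chamber's front: 0 = over the brass catch of the lid, lying along the front face; grows as it swings out towards the robot (clockwise from above), up to 2.0 rad; 1.57 = straight out from the front; stays where left
- hasp_pin (a point): the hasp's hinge pin (upright axis), 12 mm in front of the chamber's front face, 58 mm above the bench
- hasp_tab (a point): grip point on the hasp's upright round orange tab (diameter 15 mm, from 64 to 104 mm above the bench), 72 mm from the pin; the point is at 92 mm
- console: grey pressure controller, fixed, 180 x 180 x 50 mm, white round dial on top, turned up to 0.2 rad; origin at the centre of its underside, on the lever's pivot axis
- lever (a joint): angle of the controller's lever, which swings level on an upright pivot at the controller's centre: 0 = vent stop at the green mark (pointing to the controller's -y), grows anticlockwise seen from above to 2.3 rad; stays where left
- lever_knob (a point): grip point in the lever's upright round black knob (diameter 21 mm, from 72 to 114 mm above the bench), 70 mm from the pivot; the point is at 100 mm; its x axis points along the lever outwards
- pointer (a joint): angle of the red pointer on the dial, in the same zero and sense as the lever; it marks the wanted lever angle; the robot cannot move it
- pointer_tip (a point): middle of the red pointer, a flat bar 28 x 11 mm on the dial, 75 mm from the pivot; its x axis points outwards from the pivot
- watch_a: wrist watch (orange strap, white dial) on a grey carrier block 68 (x) x 36 (y) x 26 mm high; the watch head (diameter 34 mm) rises to 36 mm over the middle; about 120 g; origin at the centre of the underside; may be absent
- watch_b: wrist watch (blue strap, black dial) on a grey carrier block 68 (x) x 36 (y) x 26 mm high; the watch head (diameter 34 mm) rises to 36 mm over the middle; about 120 g; origin at the centre of the underside; may be absent
- watch_c: wrist watch (green strap, brass dial) on a grey carrier block 68 (x) x 36 (y) x 26 mm high; the watch head (diameter 34 mm) rises to 36 mm over the middle; about 120 g; origin at the centre of the underside; may be absent
- watch_d: wrist watch (yellow strap, blue dial) on a grey carrier block 68 (x) x 36 (y) x 26 mm high; the watch head (diameter 34 mm) rises to 36 mm over the middle; about 120 g; origin at the centre of the underside; may be absent
- pot: small amber glass jar with black lid, diameter 34, 42 mm high, bystander; origin under its centre
- driver_red: screwdriver with red handle, 140 mm, bystander
- driver_purple: screwdriver with purple handle, 110 mm, bystander
- bezel: steel bezel ring, diameter 68, 8 mm high, bystander
- loupe: red eye loupe, a blunt cone of diameter 38, 34 mm high, bystander
- tweezers: steel tweezers, 120 mm, bystander
- oil: green glass oil bottle, diameter 44, 60 mm high, bystander
Not all that is in view belongs to the job. Leave any purple look-alike of the watch_b alone.

How it is judged (in metres and radians):
On the way, in this order (a step that is already met when the one before it is completed fails the run):
1. the lever is back at the vent stop (value of joint lever below 0.12 rad), for 0.2 s.
2. the hasp is swung clear of the catch, the lid still shut (value of joint hasp above 1 rad and value of joint lid below 0.07 rad), for 0.2 s.
3. the lid stands open (value of joint lid above 1.15 rad), for 0.2 s.
4. every watch present lies flat on the chamber floor, let go (x of watch_a in the frame of chamber_in between -0.06 and 0.06 m and y of watch_a in the frame of chamber_in between -0.1 and 0.1 m and z of watch_a in the frame of chamber_in between -0.01 and 0.01 m and angle between each of watch_a, watch_b, watch_c, watch_d's own z axis and vertical below 0.2 rad and linear speed of each of watch_a, watch_b, watch_c, watch_d below 0.03 m/s and x of watch_b in the frame of chamber_in between -0.06 and 0.06 m and y of watch_b in the frame of chamber_in between -0.1 and 0.1 m and z of watch_b in the frame of chamber_in between -0.01 and 0.01 m and x of watch_c in the frame of chamber_in between -0.06 and 0.06 m and y of watch_c in the frame of chamber_in between -0.1 and 0.1 m and z of watch_c in the frame of chamber_in between -0.01 and 0.01 m and x of watch_d in the frame of chamber_in between -0.06 and 0.06 m and y of watch_d in the frame of chamber_in between -0.1 and 0.1 m and z of watch_d in the frame of chamber_in between -0.01 and 0.01 m and contact force between the fingers and watch_a below 0.5 N and contact force between the fingers and watch_b below 0.5 N and contact force between the fingers and watch_c below 0.5 N and contact force between the fingers and watch_d below 0.5 N), for 0.2 s.
5. the lid is shut (value of joint lid below 0.07 rad), for 0.2 s.
6. the hasp is back over the catch (value of joint hasp below 0.15 rad and value of joint lid below 0.07 rad), for 0.2 s.
7. the lever is in line with the red pointer (all of step 6 and angle between the x axis of lever_knob and the x axis of pointer_tip, either way round below 0.09 rad), for 0.3 s.
At the end, for the whole second after the job is handed in: Every watch present lies flat (within 0.2 rad) on the chamber floor, at rest and let go; lid shut (below 0.07 rad); hasp over the catch (below 0.15 rad); lever in line with the red pointer within 0.09 rad (all of step 7 and x of watch_a in the frame of chamber_in between -0.06 and 0.06 m and y of watch_a in the frame of chamber_in between -0.1 and 0.1 m and z of watch_a in the frame of chamber_in between -0.01 and 0.01 m and angle between each of watch_a, watch_b, watch_c, watch_d's own z axis and vertical below 0.2 rad and linear speed of each of watch_a, watch_b, watch_c, watch_d below 0.03 m/s and x of watch_b in the frame of chamber_in between -0.06 and 0.06 m and y of watch_b in the frame of chamber_in between -0.1 and 0.1 m and z of watch_b in the frame of chamber_in between -0.01 and 0.01 m and x of watch_c in the frame of chamber_in between -0.06 and 0.06 m and y of watch_c in the frame of chamber_in between -0.1 and 0.1 m and z of watch_c in the frame of chamber_in between -0.01 and 0.01 m and x of watch_d in the frame of chamber_in between -0.06 and 0.06 m and y of watch_d in the frame of chamber_in between -0.1 and 0.1 m and z of watch_d in the frame of chamber_in between -0.01 and 0.01 m); the robot touches nothing.
It fails at once if the lid is lifted while the hasp is over the catch, or the hasp is swung back while the lid is up (value of joint lid above 0.2 rad and value of joint hasp below 0.6 rad).
It fails at once if a watch is squeezed with more than 60 N a finger (130 N over both, which allows for the shock of closing) (contact force between the fingers and watch_a above 130 N or contact force between the fingers and watch_b above 130 N or contact force between the fingers and watch_c above 130 N or contact force between the fingers and watch_d above 130 N).
It fails at once if a bystander is moved more than 60 mm (distance of any of pot, driver_red, driver_purple, bezel, loupe, tweezers, oil from where it was at the start of the episode above 0.06 m).
Of watch_a, watch_b, watch_c, watch_d only 2 to 3 are there at a start; the rules pass over those that are not, and their reading is None.
At some moment in a run one of watch_a, watch_b, watch_c, watch_d may be knocked a few centimetres aside while the robot is not near it.
Once in a run the grip may slacken for a moment while it holds something.
It also fails if it takes over 208 s, if anything falls off the work surface, if the arm or the gripper's body presses on something with over 40 N, if the wrist force passes 120 N, or if a joint passes its speed limit or range.

## Robot

A 6-joint arm with a two-finger parallel gripper is mounted at the origin on the work surface. World frame = base frame: x ahead of the robot, y to its left, z up, the work surface at z = 0. Lengths are in mm, angles in rad, forces in N, time in s.
With the tool pointing down it reaches from about 400 to 825 mm from the base axis. Payload 7 kg.
Tool frame: the origin (TCP) lies at the very end of the fingers, on their centre line; the grasp point (between the pads) lies 19 mm behind it; z points along the fingers, y is the line along which they close (so a half turn about z gives the same grasp; the last joint's range is limited). The gripper opens to 88 mm and grips with 3 to 60 N. Pads are 19 mm wide; open, the fingers measure 130 mm over their backs; the gripper's body (78 mm by 193 mm) begins 47 mm behind the grasp point.
Start: joints at [1.582, 0.359, 0.012, 0, -1.224, -0.288], TCP at [184.473, 649.28, 226.561] pointing down, gripper open.
Joint ranges: [-3.07, 3.07], [-1.43, 2.12], [-1.02, 1.25], [-3.03, 1.67], [-3.05, -0], [-3.03, 3.03]. Speed limits (rad/s): [2.39, 2.39, 3.01, 3.14, 3.14, 3.14].

## Interface

Orientations are given as a unit quaternion [x, y, z, w].
In Python, from plant import bot gives the robot as it stands. Calls block until the motion is done:
- bot.move_ptp(position, orientation): joint-space move of the TCP to a pose.
- bot.line_to(position, velocity=150, ori=None): straight line of the TCP; ori=None keeps the orientation; velocity is the mean speed in mm/s.
- bot.move_joints(angles): joint-space move.
- bot.move_gripper(opening, force=None): finger opening in mm; force is the grip in N (None keeps the last); returns when the fingers have stopped.
- bot.pause(seconds).
- bot.solve_ik(position, orientation): joint angles nearest the present ones, or None.
- bot.read_state(): the state.
- bot.camera(name): name is "scene" or "top"; returns the picture (480x640x3 uint8, red, green, blue); there is no depth.
- bot.get_calibration(name): a dict with "fx", "fy", "cx", "cy" (pixels), "view" (4x4, takes a point from world to camera coordinates). Camera axes: x right, y up, looking along -z (the intrinsics and any distortion apply to the point x, -y, -z); pixel columns grow to the right and rows downward; lengths in mm; the calibration is good to about 2 mm. A picture is of the moment at which its call begins. get_calibration takes no time and is no camera call.
A pose or a line that the arm cannot do raises bot.Unreachable and nothing moves.
- bot.close_job(): hands the job in; it is judged then, once.
The state is a dict: "t": time; "joint_pos": joint angles; "qvel": joint speeds; "tau": joint torques, N m; "tcp_pos": TCP position; "eef_rot": TCP orientation; "contact_force": force on the tool from outside, world axes, zero at the start; "moment": the same for the moment, N m; "width": finger opening in mm; "finger_force": force on a finger pad.
Only numpy, scipy, OpenCV 4.12 (cv2) and the standard library are available. Lean on these libraries where they do the work, as an engineer would, in place of code of your own. Each camera call takes 0.05 s, during which the arm holds its last target. There are 200 camera calls.

## Working session

There is one attempt and no reset: what is moved stays moved. The work goes in short steps, each a Python script; the robot and the scene stay as the last script left them, time stands still between calls to the robot, and variables do not carry over. Pictures are saved under pics/ and viewed, at most 14 in all, crops included, and the job is handed in when it is done.

```bash
ls; mkdir -p pics
python3 - <<'E'
from plant import bot
import cv2,numpy as np
for n in("scene","top"):
    im=bot.camera(n); cv2.imwrite(f"pics/{n}0.png",im[:,:,::-1]); c=bot.get_calibration(n)
    print(n,{k:(np.round(v,3).tolist()) for k,v in c.items()})
s=bot.read_state();print(s)
E
```

```text
pics
scene {'fx': 449.294, 'fy': 449.294, 'cx': 315.16, 'cy': 234.837, 'view': [[-0.673, 0.74, 0.004, 346.655], [-0.543, -0.497, 0.677, 172.815], [0.503, 0.453, 0.736, -1099.732], [0.0, 0.0, 0.0, 1.0]]}
top {'fx': 593.814, 'fy': 593.814, 'cx': 322.004, 'cy': 242.733, 'view': [[-0.027, -1.0, 0.009, -44.387], [0.998, -0.026, 0.058, -464.934], [-0.057, 0.01, 0.998, -1303.591], [0.0, 0.0, 0.0, 1.0]]}
{'t': 0.1, 'joint_pos': array([ 1.58212522e+00,  3.59333453e-01,  1.11404285e-02, -2.97312342e-04,
       -1.22409683e+00, -2.88099011e-01]), 'qvel': array([-0.00183764, -0.0027219 ,  0.00400492,  0.00161442,  0.00190461,
       -0.00053431]), 'tau': array([-3.17906008e-03, -5.84162199e+01,  2.93750596e+01,  7.01564491e+00,
        1.01084015e-02, -4.01283819e-05]), 'tcp_pos': array([184.35519181, 648.87863963, 225.70225932]), 'eef_rot': array([ 9.90432790e-01, -1.37993885e-01, -2.68258289e-05,  7.59259143e-04]), 'contact_force': array([-1.19889601, -0.76226613,  0.70588062]), 'moment': array([ 0.05189172, -0.0857235 ,  0.02663359]), 'finger_force': 0.0, 'width': 87.46632541388938}
```

View pics/scene0.png

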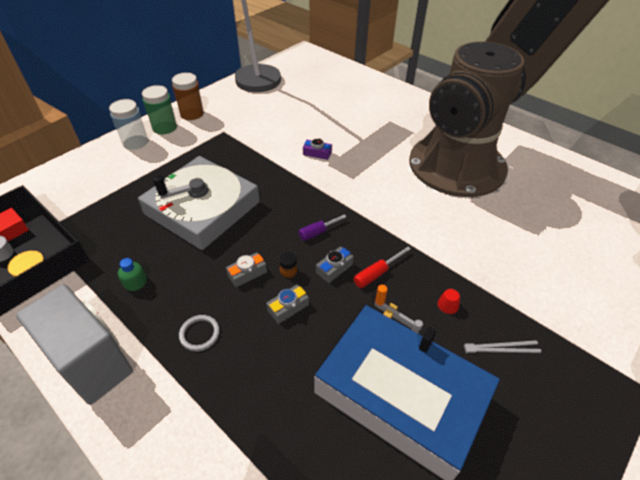

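View pics/top0.png

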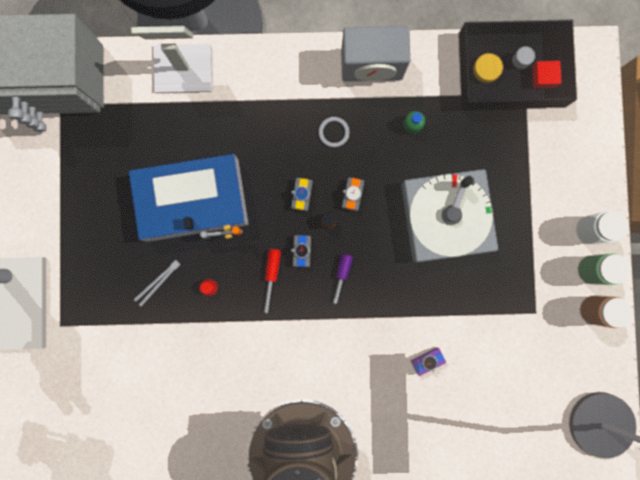

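Top view: watches at yellow (302,193), orange (352,193) and blue (302,250). There is a purple-strapped look-alike at (429,361) off the mat. The fin is at (187,224), the hasp tab at (237,230), the knob at (467,182) and the red pointer at (455,180). In the scene view the blue watch is at (335,263) and the look-alike at (317,148). The strap colour decides it: the mat one is blue and the off-mat one purple. I'll confirm this in an enlarged crop.

```bash
cat > h.py <<'E'
import numpy as np, cv2
from plant import bot
CAL={n:bot.get_calibration(n) for n in("scene","top")}
def ray(n,p):
    c=CAL[n];V=np.array(c["view"]);R=V[:3,:3];o=-R.T@V[:3,3]
    d=R.T@np.array([(p[0]-c["cx"])/c["fx"],-(p[1]-c["cy"])/c["fy"],-1.]);return o,d/np.linalg.norm(d)
def plane(n,p,z):
    o,d=ray(n,p);return o+d*(z-o[2])/d[2]
def tri(ps,pt):
    A=np.zeros((3,3));b=np.zeros(3);L=[ray("scene",ps),ray("top",pt)]
    for o,d in L:
        M=np.eye(3)-np.outer(d,d);A+=M;b+=M@o
    x=np.linalg.solve(A,b);return x,max(np.linalg.norm((np.eye(3)-np.outer(d,d))@(x-o)) for o,d in L)
def proj(n,P):
    c=CAL[n];q=np.array(c["view"])@np.r_[P,1];return np.array([c["cx"]+c["fx"]*q[0]/-q[2],c["cy"]-c["fy"]*q[1]/-q[2]])
def blobs(im,h0,h1,s0,v0,roi,amin=8,v1=255,s1=255):
    x0,y0,x1,y1=roi;hsv=cv2.cvtColor(im[y0:y1,x0:x1],cv2.COLOR_RGB2HSV)
    m=cv2.inRange(hsv,(h0,s0,v0),(h1,s1,v1))
    n,l,st,ce=cv2.connectedComponentsWithStats(m)
    return [(int(st[i,4]),np.round(ce[i]+[x0,y0],1).tolist(),(st[i,:4]+[x0,y0,0,0]).tolist()) for i in np.argsort(-st[:,4]) if i>0 and st[i,4]>=amin],l
E
python3 - <<'E'
from h import *
S=cv2.cvtColor(cv2.imread("pics/scene0.png"),4);T=cv2.cvtColor(cv2.imread("pics/top0.png"),4)
def P(t,*a,**k): print(t,blobs(*a,**k)[0][:6])
for n,im,rois in(("S",S,dict(w=(215,235,365,325),tab=(365,275,440,355),con=(135,150,265,245),lid=(300,300,510,480))),("T",T,dict(w=(280,165,375,275),tab=(190,215,255,245),con=(395,160,505,270),lid=(120,145,255,245)))):
    P(n+" orange w",im,5,17,150,120,rois["w"]);P(n+" yellow w",im,20,32,150,100,rois["w"]);P(n+" blue w",im,102,122,120,60,rois["w"])
    P(n+" tab",im,5,17,150,110,rois["tab"],amin=4);P(n+" brass",im,18,30,100,100,rois["tab"],amin=4)
    P(n+" red",im,0,5,140,90,rois["con"]);P(n+" black",im,0,180,0,0,rois["con"],v1=55)
    P(n+" fin",im,0,180,0,0,rois["lid"],v1=50);P(n+" white",im,0,180,0,170,rois["lid"],s1=60)
    m=cv2.inRange(cv2.cvtColor(im,cv2.COLOR_RGB2HSV),(100,120,50),(120,255,255));x0,y0,x1,y1=rois["lid"];k=np.zeros_like(m);k[y0:y1,x0:x1]=m[y0:y1,x0:x1]
    c=max(cv2.findContours(k,0,2)[0],key=cv2.contourArea);c=cv2.convexHull(c);print(n,"lid poly",cv2.approxPolyDP(c,6,True)[:,0].tolist())
a=cv2.resize(T[150:275,120:285],(400,303),interpolation=2);b=cv2.resize(T[160:280,280:400],(300,300),interpolation=2)
c=cv2.resize(T[160:270,395:505],(300,300),interpolation=2);d=cv2.resize(S[150:250,130:270],(400,286),interpolation=2)
e=cv2.resize(S[270:360,360:450],(300,300),interpolation=2)
f=cv2.resize(T[340:380,405:455],(100,80),interpolation=2);out=np.zeros((600,800,3),np.uint8)
out[:300,:400]=a[:300];out[:300,400:700]=b;out[300:,:300]=c;out[300:586,300:700]=d;out[:80,700:]=f
out[300:400,700:]=cv2.resize(e,(100,100));out[100:180,700:]=cv2.resize(T[235:267,282:322],(100,80));
cv2.imwrite("pics/crop1.png",out[:,:,::-1])
E
```

```text
S orange w [(84, [233.9, 270.1], [228, 265, 13, 11]), (73, [257.8, 258.7], [253, 254, 11, 11])]
S yellow w [(99, [275.8, 305.8], [270, 300, 14, 12]), (84, [299.7, 291.5], [294, 286, 12, 12])]
S blue w [(141, [359.7, 317.9], [351, 306, 14, 19]), (124, [287.2, 295.7], [280, 290, 15, 13]), (80, [325.7, 266.2], [320, 261, 13, 11]), (67, [344.4, 251.6], [339, 247, 12, 11])]
S tab [(185, [380.9, 294.0], [375, 284, 13, 21])]
S brass [(55, [388.1, 313.0], [383, 309, 10, 9]), (36, [393.2, 305.8], [389, 303, 9, 7])]
S red [(45, [165.3, 206.3], [160, 203, 13, 8])]
S black [(4857, [206.9, 199.8], [135, 150, 130, 95]), (131, [199.0, 190.6], [189, 184, 19, 13])]
S fin [(10170, [339.7, 410.2], [300, 300, 143, 180]), (8097, [474.8, 372.4], [386, 300, 124, 180]), (8, [395.5, 319.6], [392, 318, 8, 5])]
S white [(3664, [402.5, 388.5], [353, 349, 98, 82]), (65, [472.1, 347.4], [466, 345, 16, 6]), (21, [506.9, 301.3], [503, 300, 7, 5]), (20, [418.3, 322.8], [416, 321, 6, 5]), (18, [495.5, 349.0], [487, 349, 18, 1]), (13, [490.0, 345.0], [484, 345, 13, 1])]
S lid poly [[365, 305], [499, 379], [461, 469], 
[... 478 characters left out ...]
, [454.2, 179.9], [453, 175, 4, 12])]
T black [(2067, [416.0, 204.4], [395, 160, 105, 110]), (41, [465.1, 182.3], [462, 178, 8, 9]), (13, [451.8, 265.0], [450, 263, 5, 6]), (9, [447.2, 260.0], [444, 259, 7, 3]), (8, [464.2, 261.0], [462, 260, 6, 3]), (8, [439.6, 268.4], [438, 268, 5, 2])]
T fin [(3463, [176.6, 198.0], [120, 145, 135, 100]), (107, [199.6, 152.6], [187, 145, 24, 15]), (35, [189.0, 223.2], [185, 219, 8, 10]), (27, [218.3, 148.6], [211, 145, 14, 9]), (20, [213.8, 152.2], [210, 149, 8, 7]), (13, [190.9, 146.5], [188, 145, 7, 5])]
T white [(1784, [184.6, 186.8], [153, 169, 65, 37]), (10, [203.2, 234.0], [202, 233, 4, 3])]
T lid poly [[233, 154], [242, 222], [138, 238], [130, 170]]
```

View pics/crop1.png

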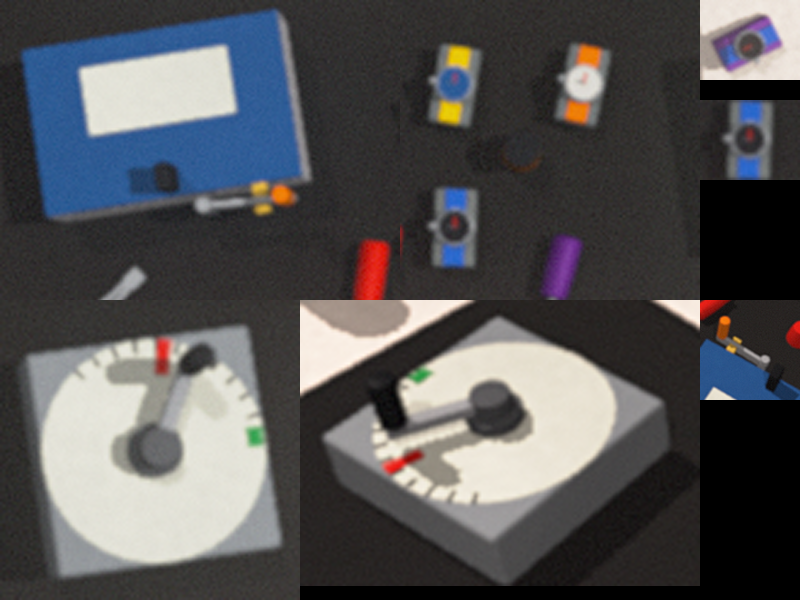

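The enlarged crop confirms it. watch_b at top (302,250) has a grey carrier and a blue strap, while the look-alike at (429,361) has a purple carrier, so I leave that one alone. watch_a and watch_d are present and watch_c is absent. Next I triangulate.

```bash
cat >> h.py <<'E'
def watches(S,T):
    out={}
    for k,(h0,h1) in dict(a=(5,17),d=(20,32),b=(102,122)).items():
        r=[]
        for n,im in(("scene",S),("top",T)):
            g=proj(n,[GU[k][0],GU[k][1],30]);w=40 if n=="scene" else 34
            roi=tuple(int(v) for v in(max(0,g[0]-w),max(0,g[1]-w),g[0]+w,g[1]+w))
            B=blobs(im,h0,h1,140,70,roi,amin=35)[0]
            B=[b for b in B if b[0]<130 and b[2][2]<16];r.append(B)
        # pair both straps: best two top blobs ~23px apart
        best=None
        for bs in r[1]:
            for bt in r[1]:
                if bs[1][1]<=bt[1][1]:continue
                p,q=plane("top",bs[1],28),plane("top",bt[1],28)
                e=abs(np.hypot(*(q-p)[:2])-49)
                if best is None or e<best[0]:best=(e,p,q,bs[1],bt[1])
        if best is None: print(k,"NOT FOUND",r);continue
        e,p,q,bs,bt=best
        z=[]
        for c in(bs,bt):
            z.append(min((tri(s[1],c) for s in r[0]),key=lambda t:t[1],default=None))
        m=(p+q)/2;d=q-p
        out[k]=(m[0],m[1],np.arctan2(d[1],d[0]))
        print(k,np.round(m[:2],1),"yaw %.3f len %.1f"%(out[k][2],np.hypot(*d[:2])),"tri",[(np.round(t[0],1).tolist(),round(t[1],1)) for t in z if t])
    return out
GU={}
E
python3 - <<'E'
from h import *; import h
S=cv2.cvtColor(cv2.imread("pics/scene0.png"),4);T=cv2.cvtColor(cv2.imread("pics/top0.png"),4)
for k,p in dict(a=(352.9,193),d=(301.2,193),b=(301.2,250)).items(): h.GU[k]=plane("top",p,28)[:2]
watches(S,T)
lc={}
for n,s,t in(("-x-y",(365,305),(242,222)),("-x+y",(499,379),(138,238)),("+x+y",(461,469),(130,170)),("+x-y",(315,374),(233,154))):
    x,e=tri(s,t);lc[n]=x;print(n,np.round(x,1),round(e,1),np.round(plane("top",t,64)[:2],1))
print("white c",tri((402.5,388.5),(184.6,186.8)));print("tab",tri((380.9,294),(236,230.3)));
print("fin top",tri((428,334),(189,222)))
# dial ellipse
for n,im,roi in(("scene",S,(135,150,265,245)),("top",T,(400,165,500,265))):
    x0,y0,x1,y1=roi;hs=cv2.cvtColor(im[y0:y1,x0:x1],cv2.COLOR_RGB2HSV);m=cv2.inRange(hs,(10,8,190),(40,90,255))
    c=max(cv2.findContours(m,0,1)[0],key=cv2.contourArea);hu=cv2.convexHull(c);el=cv2.fitEllipse(hu);P=[plane(n,q[0]+[x0,y0],51)[:2] for q in hu]
    (cx,cy),R=cv2.minEnclosingCircle(np.array(P,np.float32));A=np.array([[*p,1] for p in P]);sol=np.linalg.lstsq(A,(A[:,:2]**2).sum(1),rcond=None)[0]
    C=sol[:2]/2;print(n,"dial",np.round(el[0],1)+[x0,y0],"circ",np.round(C,1),round(float(np.sqrt(sol[2]+C@C)),1),"minenc",cx,cy,R)
    red=plane(n,(165.3,206.3) if n=="scene" else (454.2,179.9),51)[:2];g=blobs(im,40,80,100,80,roi)[0][0][1];G=plane(n,g,51)[:2]
    print(" red",red,np.hypot(*(red-C)),np.arctan2(*(red-C)[::-1])," green",g,G,np.hypot(*(G-C)),np.arctan2(*(G-C)[::-1]))
    m=cv2.inRange(cv2.cvtColor(im,cv2.COLOR_RGB2HSV),(0,0,75),(180,255,255))[y0:y1,x0:x1]
    print(" body poly",(cv2.approxPolyDP(cv2.convexHull(max(cv2.findContours(m,0,1)[0],key=cv2.contourArea)),5,True)[:,0]+[x0,y0]).tolist())
print("hub",tri((197.2,183.2),(452.6,213.9)),"knobtop",tri((158,178.7),(468.3,180.9)), "dial",tri((0,0),(0,0))[1])
print("pot",tri((288,260),(330,222)))
E
```

```text
a [ 571.1 -127.5] yaw -0.237 len 52.7 tri [([545.6, -121.4, 26.6], np.float64(0.1)), ([596.0, -133.1, 28.4], np.float64(0.8))]
d [573.2 -13.8] yaw -0.191 len 51.9 tri [([547.8, -8.8, 27.1], np.float64(0.0)), ([598.4, -18.3, 27.8], np.float64(0.5))]
b [447.1 -10.4] yaw -0.071 len 52.0 tri [([421.1, -8.6, 28.3], np.float64(0.0)), ([472.9, -12.1, 27.9], np.float64(0.3))]
-x-y [511.  111.1  64.1] 2.7 [509.5 113.4]
-x+y [481.4 334.4  63.8] 0.7 [481.1 335.1]
+x+y [627.3 352.9  62.3] 1.6 [627.5 350.8]
+x-y [657.3 129.4  63.1] 0.8 [656.7 129.9]
white c (array([588.36658058, 236.09960963,  60.8674279 ]), np.float64(0.9082280368273972))
tab (array([490.60935519, 123.03384845,  85.82336392]), np.float64(0.610307342907059))
fin top (array([508.81316399, 220.57399723,  95.55185776]), np.float64(1.1529319095664283))
scene dial [198.2 192.5] circ [ 516.3 -335.1] 88.3 minenc 516.8818969726562 -335.62030029296875 89.61073303222656
 red [ 591.35771845 -346.84422749] 75.9466470505454 -0.15477290524969398  green [171.3, 175.7] [ 525.42971531 -418.51472654] 83.87440710653775 -1.4619570093147514
 body poly [[201, 156], [256, 188], [206, 243], [194, 244], [146, 214], [138, 197]]
top dial [450.9 215.1] circ [ 514.5 -337. ] 88.8 minenc 514.4110717773438 -336.7592468261719 89.53123474121094
 red [ 590.57226564 -347.09890144] 76.73795373686114 -0.131350926643182  green [488.2, 209.6] [ 523.87298877 -418.33517088] 81.82604879854256 -1.4559393094836621
 body poly [[485, 169], [498, 249], [414, 260], [404, 180]]
hub (array([ 514.27795881, -335.89845199,   70.5672331 ]), np.float64(0.3529316645757341)) knobtop (array([ 579.51747701, -363.46005879,  107.67166669]), np.float64(0.9298055806687834)) dial 76.3841474402993
pot (array([508.51799345, -75.83380137,  25.87645804]), np.float64(0.5628351742729317))
```

Measurements agree with the text. The lid corners come out at z≈63 with edges of 225x147, the straps at z≈28, and the dial radius at 88. The lever is at ~1.06 and the pointer at ~1.31. Starting with venting the lever.

```bash
cat >> h.py <<'E'
from scipy.spatial.transform import Rotation as Rn
PIV=np.array([515,-336.]);Z0=-1.459;PTR=1.315
CH=np.array([569.0,232.2]);CY=0.13
def chw(x,y): c,s=np.cos(CY),np.sin(CY);return CH+[c*x-s*y,s*x+c*y]
def quat(phi):
    y=np.array([np.cos(phi),np.sin(phi),0]);z=np.array([0,0,-1.]);return Rn.from_matrix(np.c_[np.cross(y,z),y,z]).as_quat()
def pick_phi(xy,z,phi):
    q0=bot.read_state()["joint_pos"];c=[]
    for p in(phi,phi+np.pi):
        j=bot.solve_ik([*xy,z],quat(p))
        if j is not None and abs(j[5])<2.7:c.append((np.abs(np.array(j)-q0).max(),p))
    return min(c)[1]
def above(xy,z,phi):
    p=pick_phi(xy,z,phi);bot.move_ptp([*xy,z],quat(p));return p
def st():
    s=bot.read_state();print("t %.1f tcp %s F %s w %.1f ff %.1f"%(s["t"],np.round(s["tcp_pos"],1),np.round(s["contact_force"],1),s["width"],s["finger_force"]));return s
def lever(a0,a1,z,r=70):
    n=max(2,int(abs(a1-a0)/.15)+1)
    for a in np.linspace(a0,a1,n)[1:]: bot.line_to([*(PIV+r*np.array([np.cos(Z0+a),np.sin(Z0+a)])),z],90)
E
python3 - <<'E'
from h import *
print("fin exp top/scene",proj("top",[*chw(-60,0),102]),proj("scene",[*chw(-60,0),102]),"pin plane",plane("top",(203.7,234.6),66),"local", )
c,s=np.cos(CY),np.sin(CY)
for nm,p in(("pin",plane("top",(203.7,234.6),66)),("tab",np.array([490.6,123.,0])),("finblob98",plane("top",(189,223.2),95))):
    d=p[:2]-CH;print(nm,c*d[0]+s*d[1],-s*d[0]+c*d[1])
k=PIV+70*np.array([np.cos(Z0+1.06),np.sin(Z0+1.06)]);print(k)
above(k,200,0.64);bot.line_to([*k,82],120);st()
bot.move_gripper(0,20);st()
lever(1.06,-0.01,82);st()
bot.pause(.3);bot.move_gripper(60);p=bot.read_state()["tcp_pos"];bot.line_to([p[0],p[1],230],200);st()
S=bot.camera("scene");T=bot.camera("top");o=np.zeros((500,800,3),np.uint8)
o[:300,:400]=cv2.resize(S[140:245,130:270],(400,300));o[:300,400:]=cv2.resize(T[160:250,395:515],(400,300));o[300:,:300]=cv2.resize(T[205:245,185:245],(300,200));o[300:,300:600]=cv2.resize(S[280:360,360:480],(300,200))
cv2.imwrite("pics/l1.png",o[:,:,::-1])
E
```

```text
fin exp top/scene [185.96309137 221.69370411] [429.98007263 333.51130544] pin plane [484.5282596 195.0037949  66.       ] local
pin -88.58085703047107 -25.931917927388334
tab -91.89450084131005 -98.11524201227078
finblob98 -63.20821265566636 -4.354217994910249
[ 579.50149662 -363.19479607]
t 5.0 tcp [ 580.1 -363.5   82.9] F [ 0.8 -0.5  0.6] w 87.9 ff 0.0
t 6.1 tcp [ 580.2 -363.3   82.1] F [ 2.6 -0.9 -1.9] w 20.8 ff 20.0
t 7.9 tcp [ 523.8 -406.4   82.6] F [ 5.6 -3.  -3.6] w 20.4 ff 20.0
t 10.0 tcp [ 521.5 -405.2  228.7] F [ 0.6 -0.9 -0.4] w 60.0 ff 0.0
```

View pics/l1.png

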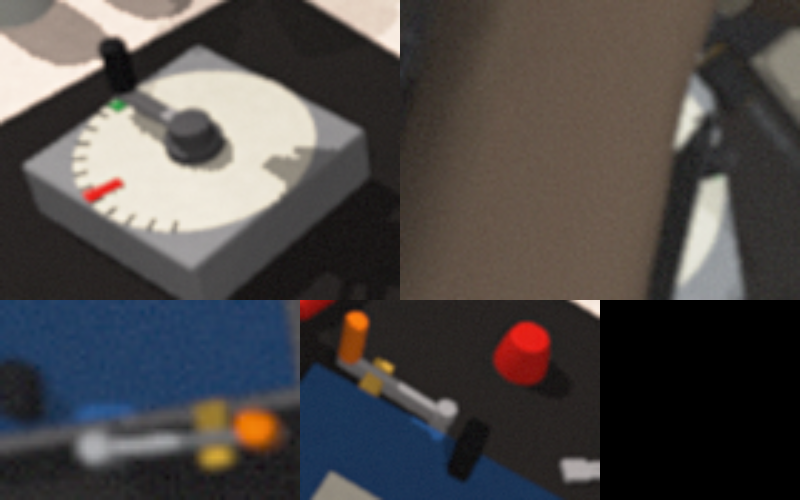

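The lever is on the green mark. Next: the hasp, then the lid.

```bash
cat >> h.py <<'E'
PIN=np.array([-87.,-26.])
def hasp_xy(h): return chw(PIN[0]-72*np.sin(h),PIN[1]-72*np.cos(h))
def hasp(h0,h1,z=76):
    for h in np.linspace(h0,h1,int(abs(h1-h0)/.15)+2)[1:]: bot.line_to([*hasp_xy(h),z],90)
HPHI=CY+np.arctan2(np.sin(.85),-np.cos(.85))
def fin(th,y=-2.,r=(135,34)):
    c,s=np.cos(th),np.sin(th);x=75-(r[0]*c-r[1]*s);z=56+r[0]*s+r[1]*c
    return np.array([*chw(x,y),z-19])
E
python3 - <<'E'
from h import *
p0=np.array([490.6,123.0])
above(p0,200,HPHI);bot.move_gripper(50);bot.line_to([*p0,76],120);st()
bot.move_gripper(0,20);st()
hasp(0.06,1.6);st()
bot.pause(.2);bot.move_gripper(45);p=bot.read_state()["tcp_pos"];bot.line_to([p[0],p[1],180],200);
f=fin(0)
above(f[:2],200,CY+np.pi/2);bot.move_gripper(50);bot.line_to(f,100);st()
S=bot.camera("scene")
bot.move_gripper(0,40);st()
o=np.hstack([cv2.resize(S[250:430,340:520],(500,500)),cv2.resize(bot.camera("top")[180:270,150:240],(300,500))])
cv2.imwrite("pics/h1.png",o[:,:,::-1])
E
```

```text
t 13.7 tcp [491.  123.3  76.6] F [ 0.5  0.5 -0.2] w 49.5 ff 0.0
t 14.3 tcp [490.6 123.   76.1] F [ 1.1 -0.5  0.9] w 14.3 ff 20.0
t 17.2 tcp [414.4 188.   75.9] F [-2.4 -1.  -5.2] w 14.4 ff 20.0
t 21.2 tcp [510.1 222.7  71.6] F [-0.4  0.2  0.8] w 49.7 ff 0.0
t 21.9 tcp [509.7 223.7  71. ] F [-1.8  6.2 -0.1] w 13.9 ff 40.0
```

View pics/h1.png

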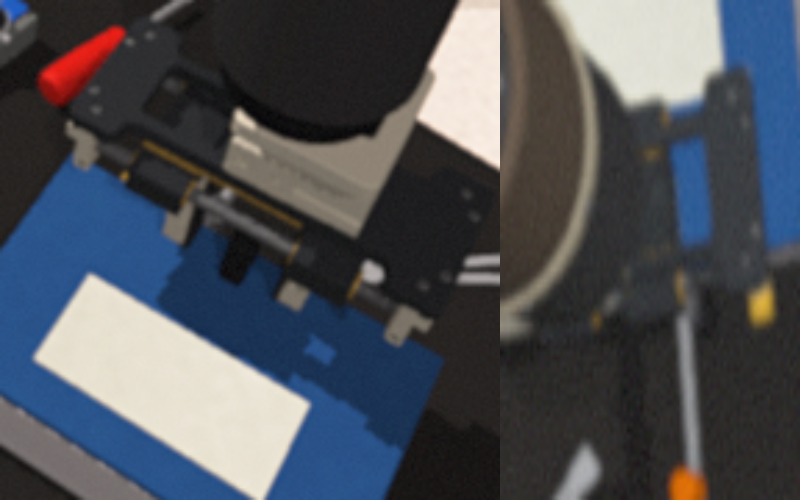

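The hasp stands straight out with its tab at the bottom right of the crop, and the fin is gripped at 13.9 mm. Lifting along the arc.

Run:
```python
from h import *
for i,th in enumerate(np.linspace(0,1.52,16)[1:]):
    bot.line_to(fin(th,-1),90)
    if i%3==2: st()
bot.pause(.3);bot.move_gripper(40);st();p=bot.read_state()["tcp_pos"]
bot.line_to([p[0],p[1],320],200)
above(np.array([430.,330]),320,CY+np.pi/2)
cv2.imwrite("pics/lid1.png",np.hstack([cv2.resize(bot.camera("scene"),(400,300)),cv2.resize(bot.camera("top"),(400,300))])[:,:,::-1])
np.save("S.npy",bot.camera("scene"));np.save("T.npy",bot.camera("top"))
```

```text
t 22.9 tcp [525.5 225.8 109.7] F [-4.   3.9  1.8] w 13.6 ff 40.0
t 23.9 tcp [552.3 229.4 141.5] F [-4.8  5.3  0.1] w 13.7 ff 40.0
t 24.8 tcp [587.7 234.3 164. ] F [-4.   5.3  0.6] w 13.7 ff 40.0
t 25.7 tcp [628.6 239.8 175. ] F [-2.4  5.5 -0.4] w 13.6 ff 40.0
t 26.6 tcp [671.  245.7 173.7] F [-1.6  6.2  0.9] w 13.7 ff 40.0
t 27.6 tcp [670.4 244.4 173.6] F [ 0.1 -0.2 -0.3] w 40.0 ff 0.0
```

View pics/lid1.png

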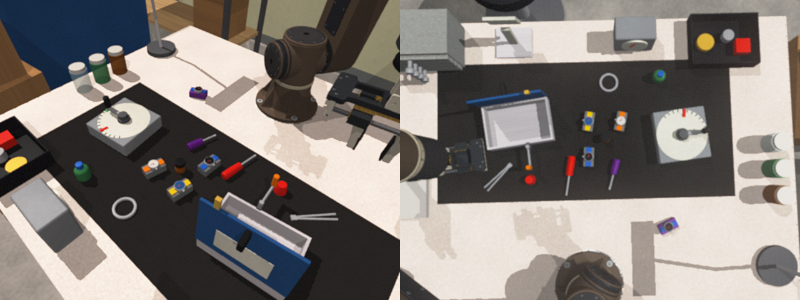

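The lid stands open and the chamber is empty. Only the hasp moved, and the bystanders are untouched. First watch: a, the orange one, into the rear middle slot.

```bash
cat >> h.py <<'E'
def look():
    S=bot.camera("scene");T=bot.camera("top");return S,T
def pickplace(w,off,slot,op=56,F=35):
    x,y,yaw=w;d=np.array([np.cos(yaw),np.sin(yaw)]);g=np.array([x,y])+off*d
    p=above(g,160,yaw+np.pi/2);bot.move_gripper(op);bot.line_to([*g,5],130)
    s=st();assert np.abs(s["contact_force"]).max()<12
    bot.move_gripper(20,F);s=st()
    if not 33<s["width"]<40: print("BAD WIDTH");return False
    bot.line_to([*g,30],60);s=st()
    bot.line_to([*g,150],150);s=st()
    if not 33<s["width"]<40: print("LOST");return False
    t=chw(slot[0]+off,slot[1]);q=p+(CY-yaw)
    bot.line_to([*t,150],160,quat(q));s=st()
    if not 33<s["width"]<40: print("LOST");return False
    bot.line_to([*t,40],120);bot.line_to([*t,12],40);st();bot.line_to([*t,10],10);s=st()
    bot.move_gripper(s["width"]+10);bot.pause(.2);bot.line_to([*t,110],100);bot.line_to([*t,250],250);st();return True
E
sed -i 's/^GU={}/GU=dict(a=(571,-127.5),d=(573,-13.8),b=(447,-10.4))/' h.py
python3 - <<'E'
from h import *
S,T=np.load("S.npy"),np.load("T.npy")
W=watches(S,T)
o=cv2.resize(T[130:250,120:260],None,fx=5,fy=5,interpolation=2).copy()
for z,ax,ay,c in((56,68,107,(255,0,0)),(56,75,114,(255,255,0)),(5,68,107,(0,255,0))):
    q=[(proj("top",[*chw(i*ax,j*ay),z])-[120,130])*5+2 for i,j in((1,1),(1,-1),(-1,-1),(-1,1))];cv2.polylines(o,[np.int32(q)],True,c,1)
cv2.imwrite("pics/ov.png",o[:,:,::-1])
E
```

```text
a [ 570.8 -127.4] yaw -0.242 len 52.3 tri [([545.6, -121.2, 26.8], np.float64(0.0)), ([595.9, -133.3, 27.8], np.float64(0.5))]
d [573.  -13.9] yaw -0.187 len 51.9 tri [([547.6, -9.0, 26.8], np.float64(0.0)), ([598.3, -18.4, 27.6], np.float64(0.3))]
b [447.  -10.4] yaw -0.071 len 52.3 tri [([420.9, -8.6, 28.1], np.float64(0.0)), ([472.9, -12.1, 27.9], np.float64(0.3))]
```

View pics/ov.png

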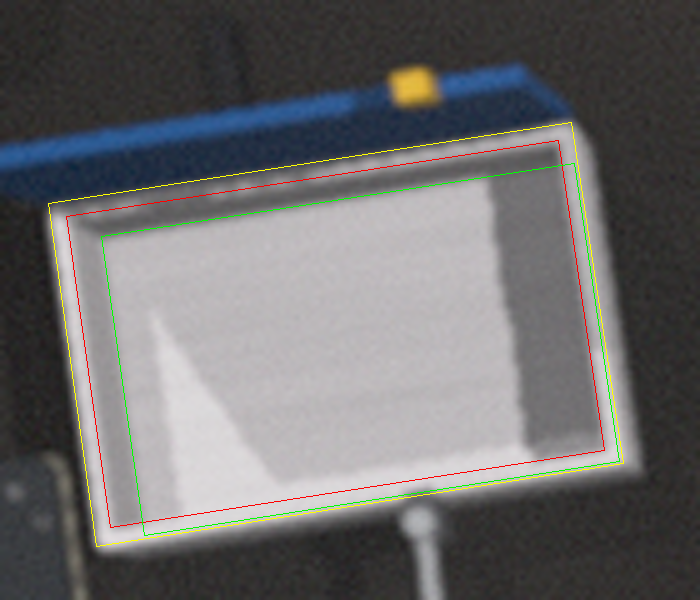

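The predicted rim (z=56) and floor (z=5) outlines lie on the seen edges within about 1 px, which confirms both heights. Picking a.

Run:
```python
from h import *
print(pickplace((570.8,-127.4,-.24),-18,(29,0)))
bot.line_to([470,330,250],250)
S,T=look();W=watches(S,T)
cv2.imwrite("pics/p1.png",np.hstack([cv2.resize(T[130:280,120:380],(520,300)),cv2.resize(S[230:350,220:360],(280,300))])[:,:,::-1])
```

```text
t 33.4 tcp [ 553.9 -123.1    5.7] F [-0.2  0.  -0.1] w 55.9 ff 0.0
t 33.9 tcp [ 553.5 -123.1    5.4] F [-0.8  0.6  4.2] w 35.5 ff 35.0
t 34.4 tcp [ 553.4 -123.1   30.3] F [-0.1 -0.3 -0.6] w 35.3 ff 35.0
t 35.4 tcp [ 552.5 -123.1  148.9] F [-0.2  1.2 -1.1] w 35.6 ff 35.0
t 37.8 tcp [579.5 232.9 149.7] F [-2.7 -1.1 -2.3] w 35.8 ff 35.0
t 39.7 tcp [579.4 233.3  12.4] F [-4.5 -1.   7.6] w 36.1 ff 35.0
t 40.0 tcp [579.5 233.3  12.3] F [-12.3  -2.6  23.2] w 35.6 ff 35.0
t 42.5 tcp [579.5 233.5 249.5] F [-0.2 -0.3 -1.5] w 45.5 ff 0.0
True
a NOT FOUND [[], []]
d [573.2 -13.9] yaw -0.187 len 51.9 tri [([547.7, -8.9, 27.2], np.float64(0.2)), ([598.5, -18.5, 27.8], np.float64(0.3))]
b [447.2 -10.4] yaw -0.071 len 52.3 tri [([421.1, -8.5, 28.0], np.float64(0.1)), ([473.0, -12.0, 28.1], np.float64(0.3))]
```

View pics/p1.png

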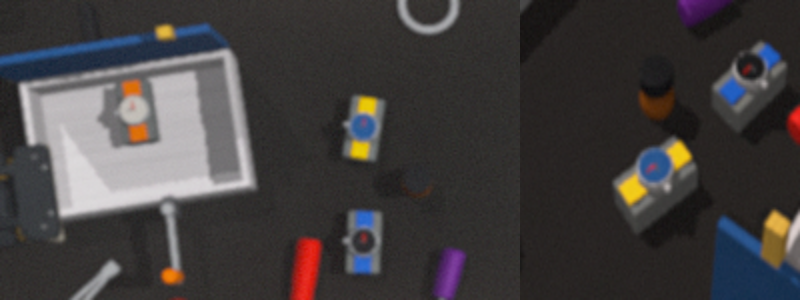

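Watch a lies in the rear middle of the chamber, at crop (132,112). d and b are unmoved. Placing d next, then b after a fresh look.

```bash
sed -i 's/bot.line_to(\[\*t,10\],10);s=st()/bot.line_to([*t,11.3],10);s=st()/' h.py
python3 - <<'E'
from h import *
import sys
ok=pickplace((573.1,-13.9,-.187),-18,(-30,55));print(ok)
if ok:
    bot.line_to([470,330,250],250)
    S,T=look();W=watches(S,T);b=W["b"];print(b)
    if abs(b[0]-447)<4 and abs(b[1]+10.4)<4: print(pickplace(b,14,(-30,-55),op=52)); bot.line_to([470,330,250],250)
S,T=look()
cv2.imwrite("pics/p2.png",np.hstack([cv2.resize(T[130:280,120:380],(520,300)),cv2.resize(S[270:480,300:500],(280,300))])[:,:,::-1])
E
```

```text
t 46.5 tcp [556.  -10.4   5.7] F [0.3 0.6 0.2] w 55.8 ff 0.0
t 47.0 tcp [555.6 -10.5   5.4] F [-0.7  0.8  3.8] w 35.6 ff 35.0
t 47.6 tcp [555.5 -10.5  30.3] F [-0.4 -0.4 -0.5] w 35.8 ff 35.0
t 48.5 tcp [554.7 -10.6 149. ] F [ 0.4  0.4 -0.5] w 35.8 ff 35.0
t 50.5 tcp [514.4 279.9 150. ] F [ 0.9 -0.3 -1.5] w 35.7 ff 35.0
t 52.4 tcp [513.8 280.1  12.4] F [-4.5 -1.8  7.9] w 36.1 ff 35.0
t 52.7 tcp [513.9 280.1  12.3] F [-7.4 -2.2 14.3] w 35.9 ff 35.0
t 55.2 tcp [513.9 280.4 249.6] F [ 0.4 -0.1 -1.3] w 45.9 ff 0.0
True
a NOT FOUND [[], []]
d NOT FOUND [[], []]
b [447.1 -10.4] yaw -0.071 len 52.0 tri [([421.1, -8.5, 28.0], np.float64(0.1)), ([472.9, -12.1, 27.9], np.float64(0.2))]
(np.float64(447.0615361516433), np.float64(-10.42545483773774), np.float64(-0.07109715770583602))
t 58.8 tcp [461.5 -11.3   5.5] F [-0.8  0.7  1.1] w 52.1 ff 0.0
t 59.2 tcp [461.3 -11.3   5.4] F [-1.2  0.5  6.6] w 35.9 ff 35.0
t 59.8 tcp [461.  -11.4  30.2] F [-0.7  0.6 -0.7] w 35.5 ff 35.0
t 60.7 tcp [460.3 -11.6 149. ] F [ 0.9 -0.1 -1.5] w 35.4 ff 35.0
t 62.2 tcp [559.9 174.9 150.1] F [-0.4 -0.3 -0.7] w 35.8 ff 35.0
t 64.1 tcp [560.5 176.   18.5] F [-23.8  -3.1  58.5] w 35.8 ff 45.6
t 64.4 tcp [560.5 176.   18.4] F [-26.5  -3.7  66.1] w 35.7 ff 46.4
t 66.9 tcp [559.9 175.6 249.6] F [ 0.5 -0.2 -0.5] w 45.6 ff 0.0
True
```

View pics/p2.png

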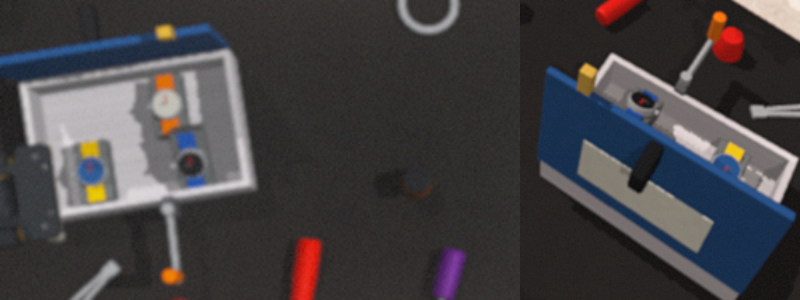

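While d was being handled, a was knocked sideways to crop (166,105), so b came down on its edge at TCP 18.5 instead of 12. I'll measure all three before mending it.

Run:
```python
from h import *
S,T=look();c,s=np.cos(CY),np.sin(CY)
for k,h0,h1 in(("a",5,17),("d",20,32),("b",102,122)):
    B=[b for b in blobs(T,h0,h1,120,60,(150,160,240,238),amin=20)[0]]
    for b in B:
        P=plane("top",b[1],33);d=P[:2]-CH;print(k,b[0],b[1],b[2],"local",np.round([c*d[0]+s*d[1],-s*d[0]+c*d[1]],1))
o=np.hstack([cv2.resize(T[155:240,125:250],(500,340),interpolation=2),cv2.resize(S[280:410,320:500],(300,217))[:, :] if 0 else cv2.resize(S[290:400,350:480],(300,340),interpolation=2)])
cv2.imwrite("pics/p3.png",o[:,:,::-1])
```

```text
a 66 [202.0, 170.6] [198, 167, 9, 8] local [ 54.8 -36.8]
a 59 [204.1, 192.4] [200, 189, 10, 9] local [  6.4 -34.4]
d 73 [167.7, 226.3] [163, 222, 10, 9] local [-55.1  54.8]
d 63 [164.4, 204.3] [160, 201, 10, 8] local [-6.1 55.1]
b 89 [159.6, 162.0] [150, 160, 24, 7] local [88.  52.3]
b 84 [164.9, 215.3] [160, 210, 11, 11] local [-30.2  57.4]
b 65 [212.8, 199.8] [208, 196, 10, 9] local [-12.7 -50.8]
b 34 [217.4, 220.3] [213, 218, 9, 5] local [-58.9 -54.2]
```

View pics/p3.png

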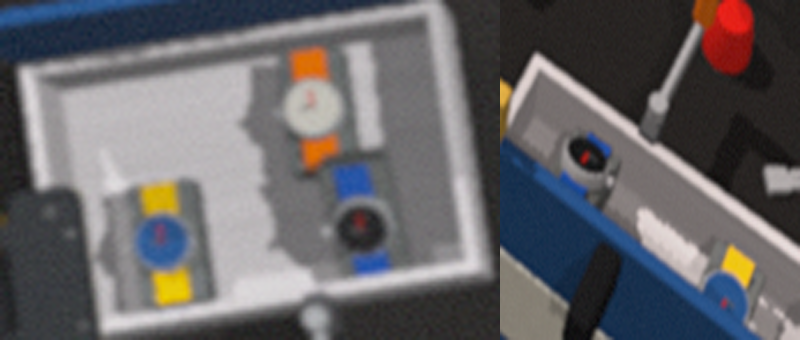

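a is flat at local (31,-36). b is near local (-36,-52) and may be propped on a's edge. I'll check its heights from two views.

Run:
```python
from h import *
S,T=look();c,s=np.cos(CY),np.sin(CY)
def loc(P): d=P[:2]-CH;return np.round([c*d[0]+s*d[1],-s*d[0]+c*d[1],P[2]],1)
for b in blobs(S,102,122,120,60,(370,315,420,365),amin=15)[0][:6]: print("S blue",b)
for b in blobs(S,5,17,120,60,(370,315,420,365),amin=5)[0][:6]: print("S or",b)
for nm,im,roi in(("S",S,(370,320,410,365)),("T",T,(205,195,230,228))):
    print(nm,"red hands",blobs(im,0,8,90,60,roi,amin=3)[0][:3],"dark",blobs(im,0,180,0,0,roi,v1=60,amin=15)[0][:3])
for nm,p,q in(("dial",(386.8,340.8),(214.5,211.2)),("rear",(380.3,351.5),(212.8,199.8)),("front",(392.5,336.3),(217.4,220.3))):
    x,e=tri(p,q);print(nm,loc(x),round(e,1))
```

```text
S blue (384, [380.9, 356.9], [370, 345, 33, 20])
S blue (32, [392.6, 336.5], [388, 333, 10, 8])
S red hands [(13, [386.6, 340.5], [385, 339, 4, 4])] dark [(105, [387.5, 339.6], [380, 334, 16, 12]), (97, [403.3, 323.0], [392, 320, 18, 10])]
T red hands [] dark [(64, [215.1, 212.4], [210, 208, 11, 9])]
dial [-40.6 -54.5  53. ] 0.7
rear [-16.4 -54.2  55.9] 0.2
front [-60.  -54.5  39.7] 0.8
```

b is tilted: front strap z≈40, dial 53, rear strap 56. The rear rests on a's carrier top (31), and the geometry gives about 0.36 rad. Mend: lift b out to its old place on the bench, put a back in the middle, then bring b in.

Run:
```python
from h import *
t=chw(-23,-54.4);p=above(t,200,CY+np.pi/2);bot.move_gripper(53);bot.line_to([*t,90],150);bot.line_to([*t,16],60);st()
bot.move_gripper(20,35);s=st()
if 33<s["width"]<40:
    bot.line_to([*t,50],50);st();bot.line_to([*t,160],150);st()
    g=np.array([475.,-11]);bot.line_to([*g,160],160,quat(p-CY-.07));bot.line_to([*g,40],120);bot.line_to([*g,13],30);st()
    w=st()["width"];bot.move_gripper(w+12);bot.pause(.3);st();bot.line_to([*g,110],100)
bot.line_to([470,330,250],250)
import h;h.GU["b"]=(470,-11)
S,T=look();watches(S,T);c,s=np.cos(CY),np.sin(CY)
for k,h0,h1 in(("a",5,17),("d",20,32)):
    for b in blobs(T,h0,h1,120,60,(150,160,240,238),amin=20)[0]:
        d=plane("top",b[1],33)[:2]-CH;print(k,b[0],"local",np.round([c*d[0]+s*d[1],-s*d[0]+c*d[1]],1))
cv2.imwrite("pics/p4.png",np.hstack([cv2.resize(T[130:280,120:380],(520,300)),cv2.resize(S[230:480,300:500],(280,300))])[:,:,::-1])
```

```text
t 71.5 tcp [553.5 175.5  16.4] F [ 0.8  0.1 -0.2] w 53.1 ff 0.0
t 71.9 tcp [553.4 175.4  16.2] F [-0.9  0.5  1.2] w 35.9 ff 35.0
t 72.7 tcp [552.9 175.1  49.8] F [-0.3 -0.2 -1.4] w 35.9 ff 35.0
t 73.6 tcp [552.6 175.  158.9] F [-0.7 -0.8 -1.8] w 35.8 ff 35.0
t 77.2 tcp [475.2 -10.9  13.1] F [ 0.3 -0.7 -1.8] w 35.9 ff 35.0
t 77.2 tcp [475.2 -10.9  13.1] F [ 0.3 -0.7 -1.8] w 35.9 ff 35.0
t 78.0 tcp [475. -11.  13.] F [ 1.  -0.2  0.9] w 47.8 ff 0.0
a NOT FOUND [[], []]
d NOT FOUND [[], []]
b [474.4 -11.2] yaw -0.068 len 51.1 tri [([448.8, -9.4, 27.8], np.float64(0.1)), ([500.0, -13.0, 27.2], np.float64(0.2))]
a 75 local [  4.4 -35.4]
a 66 local [ 55.  -36.8]
d 74 local [-55.1  54.8]
d 63 local [-6.1 55.1]
```

View pics/p4.png

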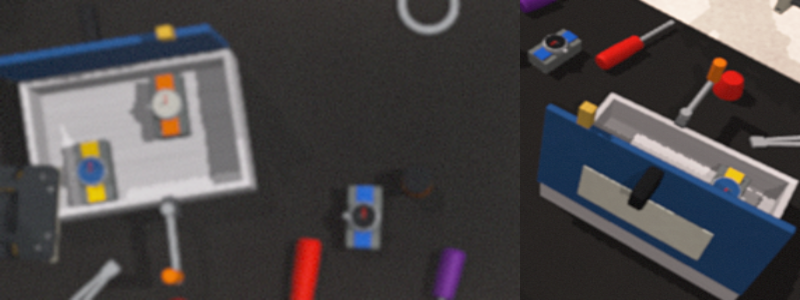

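b is flat on the bench at (474,-11), a is at local (30,-36) and d is unchanged. Shifting a back, then placing b, with a check of a just before.

```bash
cat >> h.py <<'E'
def inside(T,ks="ad"):
    c,s=np.cos(CY),np.sin(CY);o={}
    for k in ks:
        h0,h1=dict(a=(5,17),d=(20,32),b=(102,122))[k]
        B=[b for b in blobs(T,h0,h1,120,60,(150,168,240,238),amin=20)[0] if b[0]<130]
        L=[]
        for b in B:
            d=plane("top",b[1],33)[:2]-CH;L.append(np.round([c*d[0]+s*d[1],-s*d[0]+c*d[1]],1))
        o[k]=np.array(L);print(k,[l.tolist() for l in L])
    return o
E
python3 - <<'E'
from h import *
g=chw(29.7-17,-35.6);p=above(g,200,CY+np.pi/2-.02);bot.move_gripper(52);bot.line_to([*g,90],150);bot.line_to([*g,11],60);st()
bot.move_gripper(20,35);s=st();assert 33<s["width"]<40
bot.line_to([*g,26],40);t=chw(14,-6);bot.line_to([*t,26],60,quat(p+.02));s=st();assert 33<s["width"]<40
bot.line_to([*t,13],30);bot.line_to([*t,11.5],10);s=st();bot.move_gripper(s["width"]+9);bot.pause(.2);bot.line_to([*t,110],100);bot.line_to([*t,250],250)
bot.line_to([470,330,250],250)
S,T=look();o=inside(T);a=o["a"].mean(0);print(a)
import h;h.GU["b"]=(474,-11);b=watches(S,T)["b"]
if abs(a[1]+6)<6 and abs(a[0]-31)<5 and abs(b[0]-474)<4 and abs(b[1]+11)<4:
    print(pickplace(b,14,(-30,-55),op=52));bot.line_to([470,330,250],250)
S,T=look();inside(T,"adb")
cv2.imwrite("pics/p5.png",np.hstack([cv2.resize(T[130:280,120:380],(520,300)),cv2.resize(S[270:420,340:500],(280,300))])[:,:,::-1])
E
```

```text
t 84.3 tcp [586.5 198.7  11.5] F [0.1 0.4 0. ] w 51.7 ff 0.0
t 84.8 tcp [586.3 198.6  11.3] F [-0.7 -0.7  2.8] w 35.8 ff 35.0
t 85.9 tcp [583.4 228.3  25.8] F [-0.6  0.7 -1.4] w 35.9 ff 35.0
t 86.8 tcp [583.7 228.1  11.6] F [ 1.1  0.1 -1.6] w 35.7 ff 35.0
a [[5.9, -5.8], [56.5, -6.0]]
d [[-54.9, 54.8], [-6.1, 55.1]]
[31.2 -5.9]
a NOT FOUND [[], []]
d NOT FOUND [[], []]
b [474.3 -11.1] yaw -0.064 len 50.8 tri [([448.8, -9.4, 27.8], np.float64(0.1)), ([500.0, -13.0, 27.2], np.float64(0.4))]
t 93.2 tcp [488.8 -11.8   5.6] F [-0.2  0.4  0.3] w 51.8 ff 0.0
t 93.7 tcp [488.5 -11.9   5.4] F [-1.4  0.   5.7] w 35.9 ff 35.0
t 94.2 tcp [488.4 -11.9  30.3] F [ 0.4  0.2 -1.2] w 35.8 ff 35.0
t 95.2 tcp [487.5 -12.1 149. ] F [-0.2  0.3 -0.6] w 36.2 ff 35.0
t 96.6 tcp [560.  174.8 150.1] F [ 0.2 -0.2 -0.8] w 35.7 ff 35.0
t 98.5 tcp [559.8 175.3  12.4] F [-4.7 -1.2  9.8] w 35.7 ff 35.0
t 98.8 tcp [559.8 175.3  12.4] F [-7.4 -1.4 16.4] w 35.8 ff 35.0
t 101.3 tcp [559.9 175.5 249.6] F [ 0.6  0.5 -1.3] w 45.5 ff 0.0
True
a [[6.0, -5.6], [56.5, -5.8]]
d [[-55.1, 54.8], [-6.1, 55.1]]
b [[-30.5, 57.3], [-54.8, -55.0], [-6.0, -54.9]]
```

View pics/p5.png

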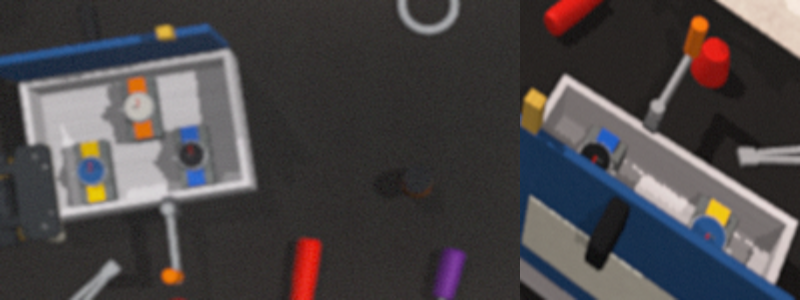

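All three are flat (strap spacing 49–50 mm each) with clear gaps between them. Closing the lid.

Run:
```python
from h import *
f=fin(1.52,-1);bot.line_to([470,330,320],200);above(f[:2],320,CY+np.pi/2);bot.move_gripper(50);bot.line_to([*f[:2],260],150);bot.line_to(f,70);st()
bot.move_gripper(0,40);s=st();assert 12<s["width"]<17
for i,th in enumerate(np.linspace(1.52,-0.012,17)[1:]):
    bot.line_to(fin(th,-1),90)
    if i%4==3: st()
bot.pause(.3);st();bot.move_gripper(45);p=bot.read_state()["tcp_pos"];bot.line_to([p[0],p[1],200],150)
bot.line_to([450,330,250],250)
S,T=look()
for n,im,roi in(("scene",S,(300,290,510,480)),("top",T,(120,145,255,245))):
    m=cv2.inRange(cv2.cvtColor(im,cv2.COLOR_RGB2HSV),(100,120,50),(120,255,255));x0,y0,x1,y1=roi;k=np.zeros_like(m);k[y0:y1,x0:x1]=m[y0:y1,x0:x1]
    print(n,cv2.approxPolyDP(cv2.convexHull(max(cv2.findContours(k,0,2)[0],key=cv2.contourArea)),6,True)[:,0].tolist())
b=blobs(T,5,17,150,110,(180,215,260,290),amin=20)[0];b2=blobs(S,5,17,150,110,(365,235,460,340),amin=20)[0];print(b,b2)
if b and b2:print(tri(b2[0][1],b[0][1]),hasp_xy(1.6))
```

```text
t 105.9 tcp [670.7 244.6 174.2] F [-0.4  0.1  0.3] w 50.2 ff 0.0
t 106.6 tcp [670.3 245.6 173.6] F [-0.9  5.8  0.1] w 13.7 ff 40.0
t 107.8 tcp [618.2 238.5 173.8] F [ 1.1  6.4 -3.6] w 13.8 ff 40.0
t 109.0 tcp [569.5 231.8 154.8] F [0.2 5.6 0.8] w 13.5 ff 40.0
t 110.2 tcp [530.8 226.5 117.5] F [-0.3  6.1 -1.2] w 13.8 ff 40.0
t 111.4 tcp [509.7 223.7  69.8] F [0.8 4.4 5.1] w 14.0 ff 40.0
t 111.7 tcp [509.7 223.6  69.8] F [0.3 4.7 5.3] w 13.9 ff 40.0
scene [[365, 305], [499, 379], [461, 469], [315, 374]]
top [[233, 154], [242, 222], [149, 236], [134, 212], [130, 170]]
[(73, [205.3, 267.8], [200, 264, 12, 8])] [(198, [440.2, 287.8], [434, 278, 14, 22])]
(array([413.88470931, 188.22897294,  85.41744131]), np.float64(0.9307429963267113)) [414.47004977 187.89616755]
```

The lid corners match the shut state exactly and the tab is where it was left. Swinging the hasp back.

Run:
```python
from h import *
p0=np.array([414.2,188.0])
above(p0,200,HPHI);bot.move_gripper(50);bot.line_to([*p0,76],120);st()
bot.move_gripper(0,20);s=st();assert 12<s["width"]<17
hasp(1.6,0.035);bot.pause(.2);st()
bot.move_gripper(45);p=bot.read_state()["tcp_pos"];bot.line_to([p[0],p[1],200],200)
bot.line_to([450,330,250],250)
S,T=look();b=blobs(T,5,17,150,110,(190,215,255,245),amin=20)[0];b2=blobs(S,5,17,150,110,(365,270,440,340),amin=20)[0];print(b,b2)
if b and b2:print(tri(b2[0][1],b[0][1]))
r=blobs(T,0,5,140,90,(395,160,505,270))[0];print(r)
o=np.zeros((300,800,3),np.uint8)
o[:,:400]=cv2.resize(T[205:245,185:245],(400,300));o[:,400:]=cv2.resize(T[160:270,395:515],(400,300))
cv2.imwrite("pics/h2.png",o[:,:,::-1])
```

```text
t 116.6 tcp [414.6 188.3  76.5] F [-0.1 -0.2 -0.2] w 50.1 ff 0.0
t 117.2 tcp [414.3 188.1  76.1] F [ 1.  -0.6  0.7] w 14.2 ff 20.0
t 120.4 tcp [493.  123.8  76.1] F [ 0.7  0.5 -1.8] w 14.5 ff 20.0
[(62, [235.9, 229.5], [231, 226, 10, 8])] [(186, [380.4, 294.7], [375, 285, 12, 21])]
(array([492.28408154, 123.23567041,  85.81072007]), np.float64(0.5847106346615527))
[(48, [454.1, 180.1], [452, 174, 5, 13])]
```

View pics/h2.png

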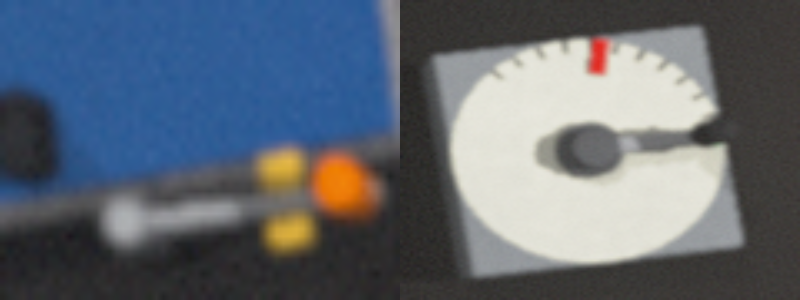

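The hasp is back over the catch (angle ≈0.02). Last, the lever goes to the pointer.

Run:
```python
from h import *
k=np.array([522,-405.3])
bot.line_to([480,100,260],250);above(k,200,0.77);bot.move_gripper(60);bot.line_to([*k,82],120);st()
bot.move_gripper(0,20);s=st();assert 18<s["width"]<24
lever(0,1.316,82);bot.pause(.4);s=st();d=s["tcp_pos"][:2]-PIV;print("dir",np.arctan2(d[1],d[0]),np.hypot(*d))
bot.move_gripper(50);p=bot.read_state()["tcp_pos"];bot.line_to([p[0],p[1],200],200);bot.line_to([480,100,260],250);above(np.array([450,330.]),260,CY+np.pi/2);st()
S,T=look()
o=np.zeros((600,800,3),np.uint8)
o[:,:600]=cv2.resize(T[160:260,400:500],(600,600),interpolation=2);o[:200,600:]=cv2.resize(S[140:240,130:230],(200,200));o[200:350,600:]=cv2.resize(T,(200,150));o[350:500,600:]=cv2.resize(S,(200,150))
cv2.imwrite("pics/l2.png",o[:,:,::-1])
for n,im,roi in(("scene",S,(135,150,265,245)),("top",T,(420,160,490,205))):
    print(n,blobs(im,0,180,0,0,roi,v1=55)[0][:3],blobs(im,0,6,120,70,roi,amin=3)[0])
for dd in(-.15,):
    for n in("top","scene"):print(n,"exp knob top",proj(n,[*(PIV+70*np.array([np.cos(-.143),np.sin(-.143)])),114]))
```

```text
t 127.6 tcp [ 522.5 -405.6   82.9] F [-0.1  0.1  0.5] w 60.1 ff 0.0
t 128.3 tcp [ 522.4 -405.    82.1] F [2.5 2.6 1. ] w 20.7 ff 20.0
t 130.9 tcp [ 584.4 -346.2   82.6] F [ 0.2 -1.2  5.7] w 20.8 ff 20.0
dir -0.14590504129313472 70.14991955850607
t 135.3 tcp [450.1 329.4 259.7] F [ 0.6 -0.6 -0.2] w 50.2 ff 0.0
scene [(4895, [206.5, 199.8], [135, 150, 130, 95]), (131, [199.0, 191.0], [190, 184, 18, 13])] [(55, [165.3, 206.0], [159, 202, 14, 9])]
top [(497, [448.1, 165.5], [420, 160, 70, 17]), (38, [457.6, 180.7], [454, 176, 9, 9]), (14, [442.4, 171.3], [439, 170, 9, 4])] [(19, [454.3, 176.1], [453, 174, 5, 6])]
top exp knob top [460.81665569 177.95478961]
scene exp knob top [160.81197915 181.36033823]
```

View pics/l2.png

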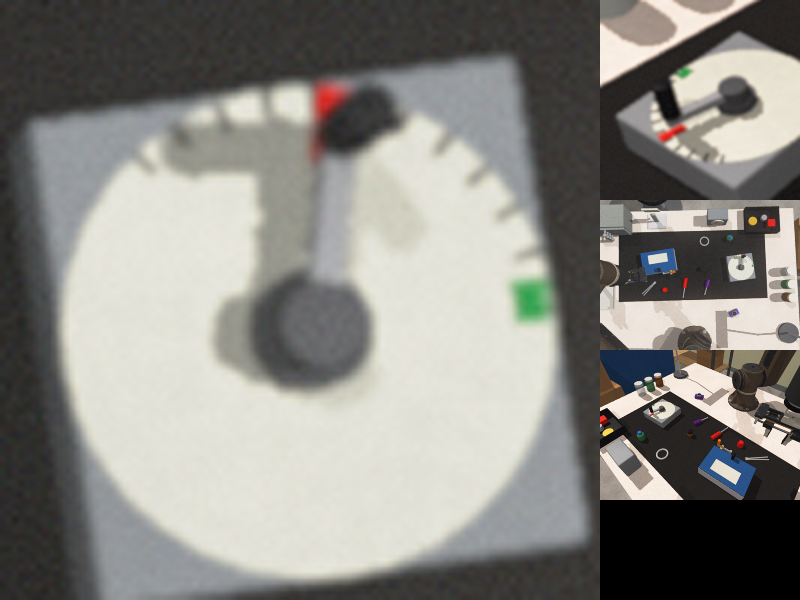

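Lever direction is about -0.15 rad, against about -0.15 for the pointer, well within 0.09. The lid is shut, the hasp is over the catch and the robot is clear. Handing in.

```bash
python3 -c "
from plant import bot
print(bot.close_job())"
```

```text
the job is handed in; nothing more can be done
None
```

I handed the job in at about 135 s; the hand-in call gave no verdict, but by my own measurements watches a, b and d lay flat in the chamber at the last look before shutting, the lid is shut, the hasp is over the catch and the lever is in line with the red pointer.

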